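Hang the eyepiece rack on the slotted upright and press it down to lock

TASK

Hang the empty eyepiece rack on the steel upright: feed its two hooks into the top two slots until its back meets the face, then press it down until it snaps past the spring catch and sits fully home, and leave it hanging there. Press firmly but never force or hammer it, or the hooks will bend, and leave the other things on the bench where they are.

Things in the scene. Friction and masses are not known exactly. Their poses are not given: they have to be found in the camera images.
- upright: Slotted steel upright on the bench: a hollow channel 40 mm wide (y), 26 deep (x), about 280 tall, clamped in a fixed cast iron foot. Origin under the channel's centre, z up. Its face, a 3 mm sheet, looks along -x, at x = -13 mm; four slots on its centre line, 10 mm wide, 35 high, 60 apart. Foot within x = -25 to 85, y = -50 to 50 mm, 45 mm high.
- top_slot (a point): Nominal place of the middle of the top slot's lower edge, on the front surface of the face, 235 mm above the bench; axes as the upright. It goes with the foot: the channel was clamped in the foot by hand, so the true slots may all stand up to 5 mm higher or lower than this says (sideways and in depth it is true).
- catch (a joint): Spring catch in the channel, its nose 6.7 mm below the top slot's true lower edge: metres pushed back (0 = sprung out, at most 0.007). As the rack goes down, from 13 mm above home, the tooth of its upper hook pushes it back about 3 mm; 1 mm above home it springs out over the tooth (under 0.0005) and locks the rack. Peak push needed on the pad: 11 to 21 N.
- rack: Aluminium eyepiece rack, 0.24 to 0.38 kg, standing on the bench as it will hang. Origin at the centre of the tray's underside, z up, hooks at its +x end. Tray 130 (x) by 110 (y) by 4 mm with four 34 mm holes; spine 24 mm wide (y) at x = 63 to 75 mm, 115 mm tall, its back flat at x = 75. Hung, it has the upright's yaw; fully home its origin is 135 to 145 mm above the bench.
- rack_grip (a point): Where to grip: on the rib, an upright web 10 mm thick (y) along the tray's middle, z = 4 to 44 mm, x = -60 to 63 mm in the rack. This point is 85 mm in front of the rack's back, 30 mm above its underside. A 10 mm thick brace slopes from the rib at x = 20 mm up to the spine's top.
- rack_hook (a point): Upper hook: this point is on the rack's back, at the underside of the neck (75, 0, 95 mm in the rack). Hook 6 mm thick (y); neck 7 mm high goes back 8 mm, then a tongue hangs 23 mm below the neck's underside, reaching 12.5 mm behind the back, 4.5 mm or more clear of it to take the face sheet. Home: neck resting on the slot's lower edge, back 0 to 1.5 mm off the face.
- rack_low_hook (a point): Lower hook, same shape, 60 mm below the upper one; this point is on the rack's back at the underside of its neck (75, 0, 35 mm in the rack). It goes into the second slot from the top. If the hooks meet the sheet above or below the slots, the back stops 7 to 13 mm short of the face.
- rack_pad (a point): Centre of the flat press pad on the spine's top, 26 mm (x) by 24 mm (y), 14 mm in front of the rack's back, 115 mm above its underside. It can be pressed with up to 26 N without harm. Nothing is above it; when home the upright's top is 25 mm higher than the pad, its face 14 mm behind this point.
- adapter: Silver two-inch adapter, a tube 62 mm across and 52 mm tall, standing on the bench. Origin under its centre. Bystander.
- thumb_knob: Bronze set-screw thumb knob, 26 mm across, standing on its head with the screw up, 34 mm tall. Origin under its centre. Bystander.
- filter_cell: Smoky glass solar filter in a black ring cell, 86 mm across, 16 mm high, lying flat. Origin under its centre. Bystander.
- lens_cap: Yellow plastic lens cap, 66 mm across, 15 mm high, lying flat. Origin under its centre. Bystander.
- eyepiece: Black eyepiece standing on its silver barrel, 44 mm across, 76 mm tall. Origin under its centre. Bystander.

How it is judged:
By the outcome, as a careful person would: the job done as asked, in the order asked, and still so for the second after the job is handed in, with the robot touching nothing.
It also fails if it takes over 61 s, if anything falls off the work surface, if the arm or the gripper's body presses on something with over 40 N, if the wrist force passes 120 N, or if a joint passes its speed limit or range.

ROBOT

A 6-joint arm with a two-finger parallel gripper is mounted at the origin on the work surface. World frame = base frame: x ahead of the robot, y to its left, z up, the work surface at z = 0. Lengths are in m, angles in rad, forces in N, time in s.
With the tool pointing down it reaches from about 0.3 to 0.75 m from the base axis. Payload 8.5 kg.
Tool frame: the origin (TCP) lies midway between the tips of the shut fingers; the grasp point (between the pads) lies 19 mm behind it; z points along the fingers, y is the line along which they close (so a half turn about z gives the same grasp; the last joint's range is limited). The gripper opens to 88 mm and grips with 3 to 60 N. Pads are 18 mm wide; open, the fingers measure 123 mm over their backs; the gripper's body (75 mm by 187 mm) begins 45 mm behind the grasp point.
Start: joints at [1.109, 0.381, 1.297, -0, 1.464, -0.215], TCP at [0.134, 0.533, 0.214] pointing down, gripper open.
Joint ranges: [-3.11, 3.11], [-0.89, 2.33], [0.22, 2.48], [-1.42, 4.56], [0.17, 2.85], [-2.88, 2.88]. Speed limits (rad/s): [2.39, 2.39, 3.14, 3.14, 3.14, 3.14].

INTERFACE

Orientations are given as a rotation vector (axis times angle).
In Python, from cell import manip gives the robot as it stands. The module is installed in compiled form; this text tells all that it offers.
- The arm moves only by the tool step_arm, never from a script. Its argument "series" is a list of rows, each a list of 5 numbers: the finger opening in cm, from 0 to 8.81, then the shift along the tool's x, y, z in cm, then the turn about the tool's z in degrees. In form: [[fingers, tx, ty, tz, turn], ...]. A call has 1 to 20 rows; each row is the pose to reach, as a shift and turn from the pose commanded when the call began, along the tool's axes at that moment; what a row does not reach only later rows make up. A row lasts 1/12 s, in which the tool goes at most 41.7 mm and 7.16 degrees, less where a joint would pass 70% of its speed; a pose out of reach is approached as far as the arm can. A call with a gripper value outside its range is refused whole. The fingers move at their own pace and stop on an object; "newtons" is the grip in N (left out, the last holds). Time passes only in rows, so rows that repeat a pose let the fingers close. It gives the time, the measured TCP pose, the force, the opening and the grip force at its end, in the units of the state.
- manip.sense(): the state, without advancing time (a new reading comes with each control period).
- manip.grab_frame(name): name is "scene" or "top" or "wrist"; returns the picture (480x640x3 uint8, red, green, blue); there is no depth.
- manip.camera_info(name): a dict with "fx", "fy", "cx", "cy" (pixels), "R" (3x3) and "t" (3): a world point X has camera coordinates R X + t. Camera axes: x right, y down, z forward; pixel columns grow to the right and rows downward; lengths in m; the calibration is good to about 2 mm. The wrist camera is an equidistant fisheye: a pixel r from the principal point sees the ray r / f radians off the axis. A picture is of the moment at which its call begins: read the wrist's pose just before it. camera_info takes no time and is no camera call; for the wrist camera it gives the pose at the moment of the call.
- manip.job_done(): hands the job in; it is judged then, once.
The state is a dict: "time": time; "joints": joint angles; "qvel": joint speeds; "tau": joint torques, N m; "tcp_pos": TCP position; "orientation": TCP orientation; "ft_force": force on the tool from outside, world axes, zero at the start; "wrist_torque": the same for the moment, N m; "width": finger opening in m; "grip_force": force on a finger pad.
Only numpy, scipy, OpenCV 4.12 (cv2) and the standard library are available. Lean on these libraries where they do the work, as an engineer would, in place of code of your own. Each camera call takes 0.05 s, during which the arm holds its last target. There are 200 camera calls.

## Working session

There is one attempt and no reset: what is moved stays moved. The work goes in short steps, Python scripts to look and compute and a tool call to move; the robot and the scene stay as the last step left them, time stands still between calls to the robot, and variables do not carry over. Pictures are saved under pics/ and viewed, at most 10 in all, crops included, and the job is handed in when it is done.

Besides the shell and the picture viewer there is one more tool, called after ">>>" by a JSON object that holds its "op" and its "data". step_arm: Moves the arm, as the interface text tells. Its arguments: {"type":"object","properties":{"series":{"type":"array","items":{"type":"array","items":{"type":"number"}}},"newtons":{"type":"number"}},"required":["series"]}

```bash
mkdir -p pics
python3 - <<'E'
from cell import manip
import cv2
for n in("scene","top"):
    cv2.imwrite(f"pics/{n}0.png",manip.grab_frame(n)[:,:,::-1])
    c=manip.camera_info(n);print(n,c)
print(manip.sense())
E
```

```text
scene {'fx': 564.7181142027367, 'fy': 564.7181142027367, 'cx': 315.98321152418714, 'cy': 245.13399866787177, 'R': array([[-0.08068242,  0.99662875, -0.01488209],
       [ 0.56620759,  0.03353948, -0.82358003],
       [-0.8203044 , -0.07487478, -0.56700481]]), 't': array([-0.02473131, -0.20684483,  1.77968021])}
top {'fx': 441.19286419441437, 'fy': 441.19286419441437, 'cx': 319.6494291165376, 'cy': 232.97909975731918, 'R': array([[ 0.00188514, -0.99949427,  0.03174353],
       [-0.98857907, -0.00664617, -0.15055647],
       [ 0.1506913 , -0.03109717, -0.98809164]]), 't': array([0.06570163, 0.60790814, 0.81766928])}
{'time': 0.1, 'joints': array([ 1.10870361e+00,  3.81130811e-01,  1.29811586e+00, -1.32442718e-05,
        1.46360182e+00, -2.15301850e-01]), 'qvel': array([-8.53984159e-05,  2.53524724e-04, -1.84386050e-03, -1.87968512e-04,
       -7.83390509e-04, -1.04345321e-03]), 'tau': array([ 2.31859005e-03, -4.38649321e+01, -2.24910629e+01,  7.14227417e-02,
        3.42211139e-02, -5.95567917e-05]), 'tcp_pos': array([0.13424693, 0.53309063, 0.21382167]), 'orientation': array([-3.86623037e-01, -3.11730332e+00,  1.86722798e-03]), 'ft_force': array([-0.08708446,  0.26208897, -0.64338009]), 'wrist_torque': array([ 0.07404058,  0.03526313, -0.01219754]), 'grip_force': 0.0, 'width': 0.08826931296137183}
```

View pics/scene0.png

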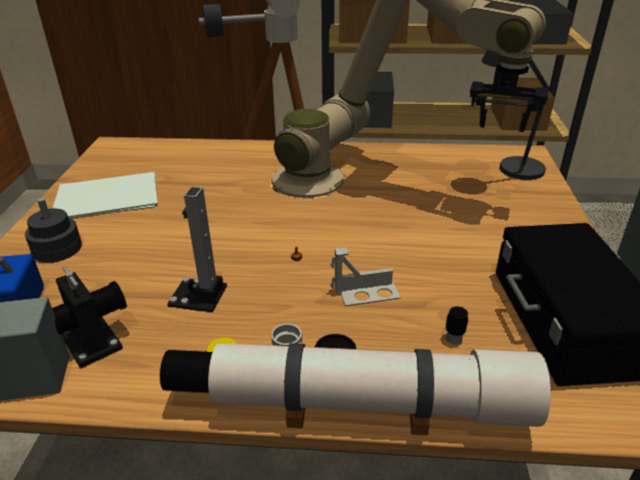

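View pics/top0.png

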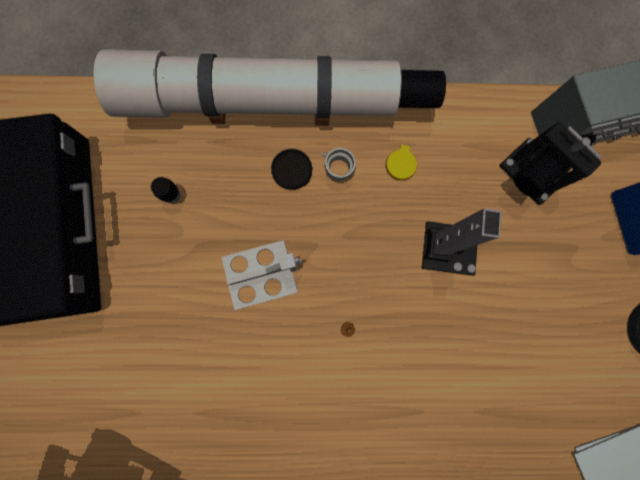

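The scene shows the upright (base ~(200,290)) and the rack (~(365,285)). In the top view the rack is at ~(260,275) with its hooks to the right, and the upright's foot is at ~(450,248), its top at (490,225). I'll zoom in on these.

Run:
```python
import cv2,numpy as np
t=cv2.imread("pics/top0.png");s=cv2.imread("pics/scene0.png")
z=lambda a,k:cv2.resize(a,None,fx=k,fy=k,interpolation=cv2.INTER_CUBIC)
a=z(t[235:313,215:308],4);b=z(t[203:281,415:508],4)
cv2.imwrite("pics/c1.png",np.hstack([a,b]))
a=z(s[180:315,160:230],4);b=z(s[240:310,325:405],4);b=np.vstack([b,np.zeros((540-280,320,3),np.uint8)])
cv2.imwrite("pics/c2.png",np.hstack([a,b]))
```

```text
(no output)
```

View pics/c1.png

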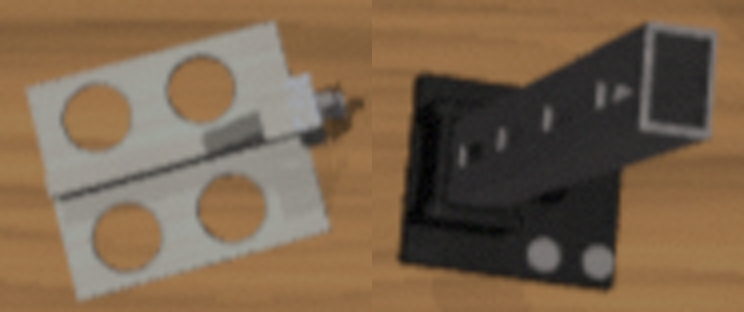

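View pics/c2.png

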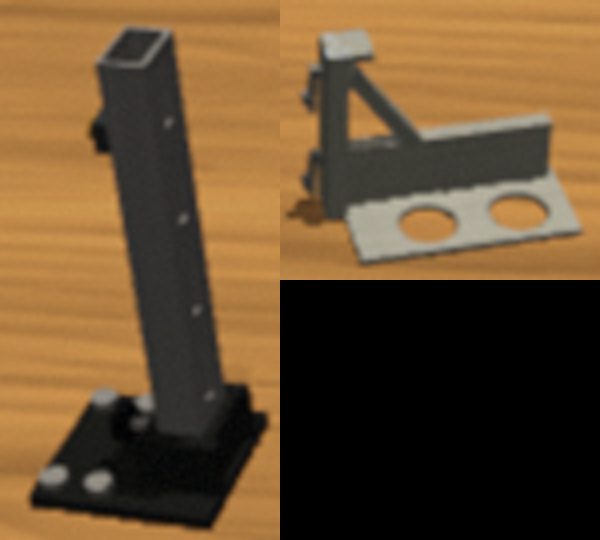

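Pixels were read off the crops. In the top view the rack tray corners and the upright's four top corners are clear. In the scene view the upright's top corners are visible at the top of the crop. Next I fit the poses.

```bash
cat > h.py <<'E'
from cell import manip
import numpy as np,cv2
from scipy.optimize import least_squares
def proj(c,X):
    P=np.atleast_2d(X)@c["R"].T+c["t"]
    return np.c_[c["fx"]*P[:,0]/P[:,2]+c["cx"],c["fy"]*P[:,1]/P[:,2]+c["cy"]]
def T(x,y,a,L):
    L=np.array(L,float);c,s=np.cos(a),np.sin(a)
    return np.c_[x+c*L[:,0]-s*L[:,1],y+s*L[:,0]+c*L[:,1],L[:,2]]
E
python3 - <<'E'
from h import *
t=manip.camera_info("top");s=manip.camera_info("scene")
ct=lambda p,o:np.array(p)/4+o-.375
# rack: order (-65,+55),( 65,+55),(65,-55),(-65,-55) z=4 ; top image up=+x world, right=-y. rack +x -> -y ; rack +y -> +x world (up)
rp=ct([(28,88),(275,22),(328,230),(80,298)],[215,235])
L=[(-.065,.055,.004),(.065,.055,.004),(.065,-.055,.004),(-.065,-.055,.004)]
f=least_squares(lambda v:(proj(t,T(*v,L))-rp).ravel(),[.45,.15,-1.5])
print("rack",f.x,f.fun.round(1))
# check scene: pad corners/ tray corner
print("scene check tray front corners", (proj(s,T(*f.x,L))-[325,240])*4)
print("pad",(proj(s,T(*f.x,[(.075,.012,.115),(.049,.012,.115),(.049,-.012,.115),(.075,-.012,.115)]))-[325,240])*4)
up=ct([(276,25),(345,33),(338,135),(268,128)],[415,203])
us=ct([(98,66),(120,30),(175,30),(155,66)],[160,180])
M=lambda h:[(-.013,.02,h),(.013,.02,h),(.013,-.02,h),(-.013,-.02,h)]
# scene: right=+y, down=+x ; upright +x->-y(left), +y->+x(down)
us2=ct([(155,66),(98,66),(120,30),(172,30)],[160,180])
g=least_squares(lambda v:np.r_[(proj(t,T(*v[:3],M(v[3])))-up).ravel(),(proj(s,T(*v[:3],M(v[3])))-us2).ravel()],[.4,-.2,-1.5,.28])
print("upright",g.x,g.fun.round(1))
F=[(-.025,.05,0),(.085,.05,0),(.085,-.05,0),(-.025,-.05,0)]
print("foot top-view crop",(proj(t,T(*g.x[:3],F))-[415,203])*4+[372,0])
print("foot scene crop",(proj(s,T(*g.x[:3],F))-[160,180])*4)
E
```

```text
rack [ 0.52912921  0.18859222 -1.30225618] [-0.5 -0.3  0.2 -0.4  0.8  0.1 -0.6  0.5]
scene check tray front corners [[303.5908299  227.61408582]
 [ 82.41900068 257.83279943]
 [ 40.68401949 141.28115616]
 [248.16677833 114.60395665]]
pad [[49.86581577 56.55941115]
 [95.77968452 50.90887524]
 [85.78386054 26.73924117]
 [40.5462968  32.23061792]]
upright [ 0.58880695 -0.17250036 -1.65206986  0.27876897] [-0.5 -0.6 -0.  -1.   1.2  0.7  0.7  0.8 -1.3  0.9  0.6  0.   1.8 -0.5
  0.9  0.4]
foot top-view crop [[410.17121394  72.98315367]
 [619.17476905  91.40094316]
 [613.59695075 282.80111058]
 [401.04848583 264.50916113]]
foot scene crop [[217.75504804 529.75073738]
 [ 31.27636972 511.08590375]
 [ 93.33648313 403.02754105]
 [269.29341931 419.32104821]]
```

>>> {"op": "step_arm", "data": {"series": [[8.8, -46.2, -22.9, 3.4, 60.5], [8.8, -46.2, -22.9, 3.4, 60.5], [8.8, -46.2, -22.9, 3.4, 60.5], [8.8, -46.2, -22.9, 3.4, 60.5], [8.8, -46.2, -22.9, 3.4, 60.5], [8.8, -46.2, -22.9, 3.4, 60.5], [8.8, -46.2, -22.9, 3.4, 60.5], [8.8, -46.2, -22.9, 3.4, 60.5], [8.8, -46.2, -22.9, 3.4, 60.5], [8.8, -46.2, -22.9, 3.4, 60.5], [8.8, -46.2, -22.9, 3.4, 60.5], [8.8, -46.2, -22.9, 3.4, 60.5], [8.8, -46.2, -22.9, 3.4, 60.5], [8.8, -46.2, -22.9, 3.4, 60.5], [8.8, -46.2, -22.9, 3.4, 60.5], [8.8, -46.2, -22.9, 3.4, 60.5], [8.8, -46.2, -22.9, 3.4, 60.5], [8.8, -46.2, -22.9, 3.4, 60.5]]}}

```text
time: 1.6
tcp_pos: [0.5255, 0.1996, 0.1807]
orientation: [1.902, 2.5, 0.0]
ft_force: [0.2, 0.2, 0.3]
width: 0.0879
grip_force: 0.0
```

```bash
cat >> h.py <<'E'
def wproj(c,X):
    P=np.atleast_2d(X)@c["R"].T+c["t"];r=np.hypot(P[:,0],P[:,1]);th=np.arctan2(r,P[:,2])
    return np.c_[c["fx"]*th*P[:,0]/r+c["cx"],c["fy"]*th*P[:,1]/r+c["cy"]]
E
python3 - <<'E'
from h import *
w=manip.camera_info("wrist");im=manip.grab_frame("wrist");print(w)
cv2.imwrite("pics/w1.png",im[:,:,::-1])
s=manip.sense();print(s["tcp_pos"],s["orientation"],s["joints"])
R=(0.52912921,0.18859222,-1.30225618)
print(wproj(w,T(*R,[(-.065,.055,.004),(.065,.055,.004),(.065,-.055,.004),(-.065,-.055,.004),(.075,0,.115),(.049,0,.115),(-.060,0,.044)])).round())
U=(.5888,-.1725,-1.652)
print(wproj(w,T(*U,[(-.013,0,.235),(-.013,.02,.279),(-.013,-.02,.279)])).round())
E
```

```text
{'fx': 371.64829954431775, 'fy': 371.64829954431775, 'cx': 317.65627058216535, 'cy': 237.74118395549658, 'R': array([[ 9.63548081e-01,  2.67533943e-01,  8.28169460e-04],
       [ 2.57580756e-01, -9.28528427e-01,  2.67370745e-01],
       [ 7.22997283e-02, -2.57411247e-01, -9.63593379e-01]]), 't': array([-0.55905294,  0.02364506,  0.37069109])}
[0.52564549 0.19938146 0.18070585] [1.90245465e+00 2.49982670e+00 4.36070200e-04] [ 1.51953782e-01  4.27631070e-01  1.32168192e+00  6.38208116e-05
  1.39195427e+00 -1.17802014e-01]
[[378. 156.]
 [373. 285.]
 [265. 285.]
 [260. 156.]
 [319. 355.]
 [319. 325.]
 [319. 163.]]
[[285. 623.]
 [303. 660.]
 [262. 656.]]
```

View pics/w1.png

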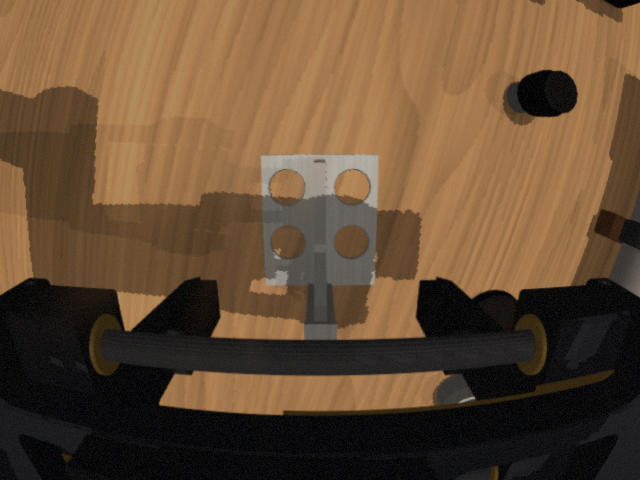

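The wrist view confirms the rack fit to ~1 px: tray corners at (261,155), (378,155) and (376,285). Before grasping I'll look at the slots from close by, from the side, to get their true height.

>>> {"op": "step_arm", "data": {"series": [[8.8, -21.4, -8.6, -1, 110], [8.8, -21.4, -8.6, -1, 110], [8.8, -21.4, -8.6, -1, 110], [8.8, -21.4, -8.6, -1, 110], [8.8, -21.4, -8.6, -1, 110], [8.8, -21.4, -8.6, -1, 110], [8.8, -21.4, -8.6, -1, 110], [8.8, -21.4, -8.6, -1, 110], [8.8, -21.4, -8.6, -1, 110], [8.8, -21.4, -8.6, -1, 110], [8.8, -21.4, -8.6, -1, 110], [8.8, -21.4, -8.6, -1, 110], [8.8, -21.4, -8.6, -1, 110], [8.8, -21.4, -8.6, -1, 110], [8.8, -21.4, -8.6, -1, 110], [8.8, -21.4, -8.6, -1, 110], [8.8, -21.4, -8.6, -1, 110], [8.8, -21.4, -8.6, -1, 110], [8.8, -21.4, -8.6, -1, 110]]}}

```text
time: 3.23
tcp_pos: [0.5001, -0.0304, 0.1905]
orientation: [3.139, -0.124, 0.0]
ft_force: [0.7, -0.7, 0.2]
width: 0.0878
grip_force: 0.0
```

Run:
```python
from h import *
import pickle
w=manip.camera_info("wrist");im=manip.grab_frame("wrist");pickle.dump(w,open("w2.pkl","wb"))
cv2.imwrite("pics/w2full.png",im[:,:,::-1])
s=manip.sense();print(s["tcp_pos"],s["orientation"],s["joints"][5])
U=(.5888,-.1725,-1.652)
p=wproj(w,T(*U,[(-.013,.005,.235),(-.013,-.005,.235),(-.013,.005,.27),(-.013,-.005,.27),(-.013,.02,.279),(-.013,-.02,.279),(-.013,.005,.175),(-.013,-.005,.175)]))
print(p.round())
x0=360;crop=im[100:400,x0:640]
cv2.imwrite("pics/w2.png",cv2.resize(crop,None,fx=2,fy=2,interpolation=cv2.INTER_CUBIC)[:,:,::-1])
```

```text
[ 0.50009067 -0.03049207  0.19041686] [ 3.13912384e+00 -1.24472533e-01  6.89726112e-05] 1.3524271552510119
[[609.  72.]
 [610.  95.]
 [669.  65.]
 [670.  92.]
 [683.  22.]
 [688. 135.]
 [538.  84.]
 [538. 101.]]
```

View pics/w2.png

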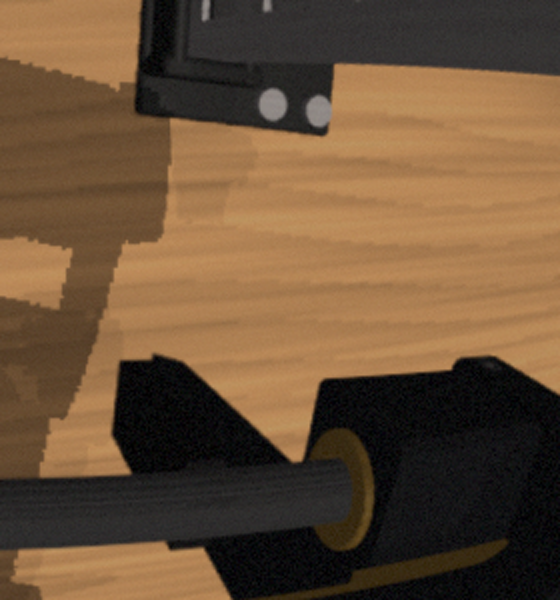

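I cropped too low: the upright is in rows 30–135 of the full frame. I'll recrop the saved frame there.

Run:
```python
import cv2
a=cv2.imread("pics/w2full.png")[25:145,480:640]
cv2.imwrite("pics/w2b.png",cv2.convertScaleAbs(cv2.resize(a,None,fx=5,fy=5,interpolation=cv2.INTER_CUBIC),alpha=1.6))
```

```text
(no output)
```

View pics/w2b.png

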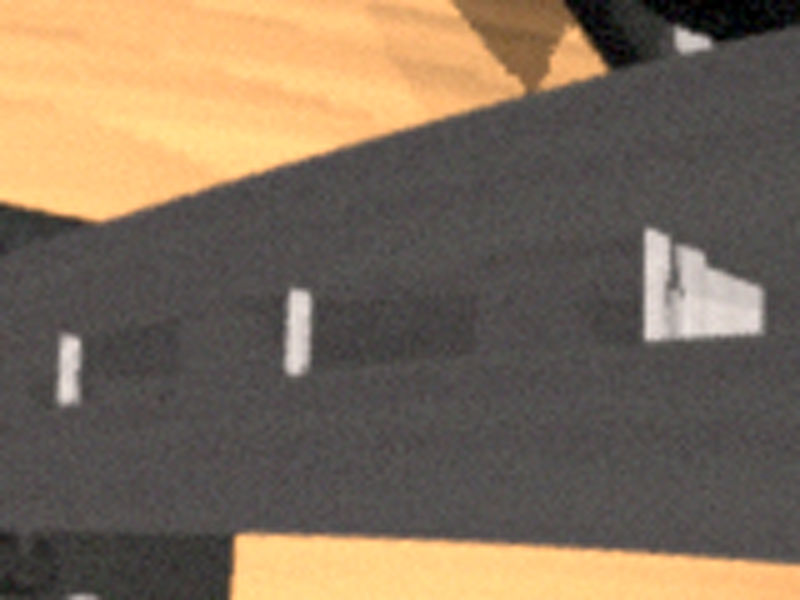

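The three slot lower edges show as bright lips. Front left corners in the full frame are: top slot (609,70.6)–(609,93.2), second (537.4,83)–(537.4,100), third (491.6,92)–(491.6,106). Predictions for z=235/175 match to ~1–2 px; next I fit to them.

Run:
```python
from h import *
import pickle
w=pickle.load(open("w2.pkl","rb"));t=manip.camera_info("top");s=manip.camera_info("scene")
pw=np.array([(645,228),(645,341),(287,290),(287,376),(58,335),(58,406)])/5+[480-.4,25-.4]
up=np.array([(276,25),(345,33),(338,135),(268,128)])/4+[415-.4,203-.4]
us=np.array([(155,66),(98,66),(120,30),(172,30)])/4+[160-.4,180-.4]
def S(v):return T(*v[:3],[(-.013,b,v[3]-k*.06) for k in range(3) for b in(.005,-.005)])
def M(v):
    h=v[3]+.045;return T(*v[:3],[(-.013,.02,h),(.013,.02,h),(.013,-.02,h),(-.013,-.02,h)])
a=lambda v:(wproj(w,S(v))-pw).ravel()
b=lambda v:np.r_[(proj(t,M(v))-up).ravel(),(proj(s,M(v))-us).ravel()]
for f in(a,b,lambda v:np.r_[a(v),b(v)]):
    g=least_squares(f,[.5888,-.1725,-1.652,.235]);print(g.x,g.fun.round(1))
```

```text
[ 0.58910988 -0.17056444 -1.66375733  0.23637586] [-0.1 -0.   0.2  0.2  0.  -0.2 -0.2  0.   0.2  0.2 -0.1 -0.1]
[ 0.58883866 -0.1724746  -1.65207891  0.23382112] [-0.5 -0.6 -0.  -1.1  1.2  0.7  0.8  0.8 -1.3  0.9  0.6  0.   1.9 -0.4
  0.9  0.4]
[ 0.58935147 -0.17190095 -1.66026376  0.23467355] [-0.7  0.3 -0.3  0.2  0.3 -0.1  0.2 -0.   0.8  0.2  0.5 -0.2 -0.6 -1.2
 -0.1 -1.4  0.9  0.3  0.5  0.3 -1.2  0.7  0.7 -0.2  2.1 -0.7  1.1  0.2]
```

>>> {"op": "step_arm", "data": {"series": [[8.8, 0.8, -23, 0, -110], [8.8, 0.8, -23, 0, -110], [8.8, 0.8, -23, 0, -110], [8.8, 0.8, -23, 0, -110], [8.8, 0.8, -23, 0, -110], [8.8, 0.8, -23, 0, -110], [8.8, 0.8, -23, 0, -110], [8.8, 0.8, -23, 0, -110], [8.8, 0.8, -23, 0, -110], [8.8, 0.8, -23, 0, -110], [8.8, 0.8, -23, 0, -110], [8.8, 0.8, -23, 0, -110], [8.8, 0.8, -23, 0, -110], [8.8, 0.8, -23, 0, -110], [8.8, 0.8, -23, 0, -110], [8.8, 0.8, -23, 0, -110], [8.8, 0.8, -23, 0, -110], [8.8, 0.8, -23, 0, -110]]}}

```text
time: 4.78
tcp_pos: [0.5267, 0.1979, 0.1903]
orientation: [-1.906, -2.497, 0.0]
ft_force: [0.6, 0.5, 0.6]
width: 0.0881
grip_force: 0.0
```

>>> {"op": "step_arm", "data": {"series": [[8.8, 0, 0, 3, 0], [8.8, 0, 0, 6, 0], [8.8, 0, 0, 9, 0], [8.8, 0, 0, 12, 0], [8.8, 0, 0, 14, 0], [8.8, 0, 0, 15.5, 0], [8.8, 0, 0, 16.5, 0], [8.8, 0, 0, 17.2, 0], [8.8, 0, 0, 17.7, 0], [8.8, 0, 0, 17.8, 0], [8.8, 0, 0, 17.8, 0], [8.8, 0, 0, 17.8, 0]]}}

```text
time: 5.78
tcp_pos: [0.5271, 0.198, 0.013]
orientation: [1.904, 2.498, 0.001]
ft_force: [-0.4, 0.9, 1.0]
width: 0.0877
grip_force: 0.0
```

>>> {"op": "step_arm", "data": {"series": [[5, 0, 0, 0, 0], [3, 0, 0, 0, 0], [1.6, 0, 0, 0, 0], [1.3, 0, 0, 0, 0], [1.1, 0, 0, 0, 0], [0.9, 0, 0, 0, 0], [0.5, 0, 0, 0, 0], [0.5, 0, 0, 0, 0], [0.5, 0, 0, 0, 0], [0.5, 0, 0, 0, 0], [0.5, 0, 0, 0, 0], [0.5, 0, 0, 0, 0], [0.5, 0, 0, 0, 0], [0.5, 0, 0, 0, 0]], "newtons": 45}}

```text
time: 6.95
tcp_pos: [0.5269, 0.1979, 0.0124]
orientation: [1.905, 2.498, 0.0]
ft_force: [0.0, 0.7, 0.3]
width: 0.0089
grip_force: 45.0
```

>>> {"op": "step_arm", "data": {"series": [[0.5, 0, 0, -1, 0], [0.5, 0, 0, -3, 0], [0.5, 0, 0, -6, 0], [0.5, 0, 0, -9, 0], [0.5, 0, 0, -12, 0], [0.5, 0, 0, -14.5, 0], [0.5, 0, 0, -16, 0], [0.5, -1, 0, -16.6, 1], [0.5, -3, 0.1, -16.6, 3], [0.5, -6, 0.3, -16.6, 6], [0.5, -9, 0.4, -16.6, 9], [0.5, -12, 0.5, -16.6, 12], [0.5, -15, 0.6, -16.6, 15], [0.5, -18, 0.8, -16.6, 17], [0.5, -20.5, 0.9, -16.6, 19], [0.5, -22.5, 1, -16.6, 20], [0.5, -23.7, 1, -16.6, 20.5], [0.5, -24.4, 1, -16.6, 20.5], [0.5, -24.4, 1, -16.6, 20.5], [0.5, -24.4, 1, -16.6, 20.5]]}}

```text
time: 8.62
tcp_pos: [0.6006, -0.0343, 0.1781]
orientation: [-2.318, -2.119, 0.0]
ft_force: [-0.5, 0.4, -2.0]
width: 0.009
grip_force: 45.0
```

Run:
```python
from h import *
s=manip.sense();print(s["tcp_pos"],s["orientation"],s["ft_force"],s["wrist_torque"],s["width"])
z=lambda a,k:cv2.resize(a,None,fx=k,fy=k,interpolation=cv2.INTER_CUBIC)
t=manip.grab_frame("top");sc=manip.grab_frame("scene")
cv2.imwrite("pics/top1.png",t[:,:,::-1]);cv2.imwrite("pics/scene1.png",sc[:,:,::-1])
# predicted
p=s["tcp_pos"];a=2*np.arctan2(s["orientation"][1],s["orientation"][0])-np.pi
print("yaw",np.degrees(a))
a=(a+np.pi/2)%np.pi-np.pi/2; a=a if abs(np.degrees(a)+95)<30 else a-np.pi
o=p[:2]+.0096*np.array([np.cos(a),np.sin(a)]);zr=p[2]-.0124;print(np.degrees(a),o,zr)
pad=T(*o,a,[(.075,.012,.115+zr),(.049,.012,.115+zr),(.049,-.012,.115+zr),(.075,-.012,.115+zr),(.0875,0,.08+zr)])
for n,o2 in(("top",(400,195)),("scene",(170,180))):
    print(n,((proj(manip.camera_info(n),pad)-o2)*6).round())
A=z(t[195:275,400:515],6)[:,:,::-1];B=z(sc[180:280,170:300],6)[:,:,::-1]
cv2.imwrite("pics/d1.png",A);cv2.imwrite("pics/d2.png",B)
```

```text
[ 0.60064262 -0.03426083  0.17808975] [-2.31771658e+00 -2.11939605e+00  3.83124680e-04] [-0.46044377  0.39973556 -2.02478316] [ 0.01639021  0.05967861 -0.00082608] 0.00895072426225247
yaw -455.11836075114394
-95.11836075114392 [ 0.59978617 -0.04382255] 0.16568974983055723
top [[332.  96.]
 [224.  85.]
 [219. 184.]
 [327. 194.]
 [332. 175.]]
scene [[287.  93.]
 [362.  99.]
 [383.  64.]
 [309.  59.]
 [275. 163.]]
```

View pics/d1.png

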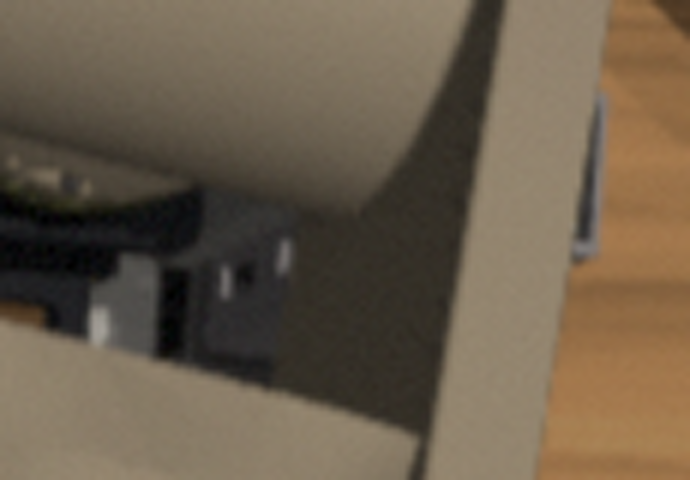

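The arm hides the pad in the top view (only the spine back is visible at ~(425,245)). I'll use the scene crop instead.

View pics/d2.png

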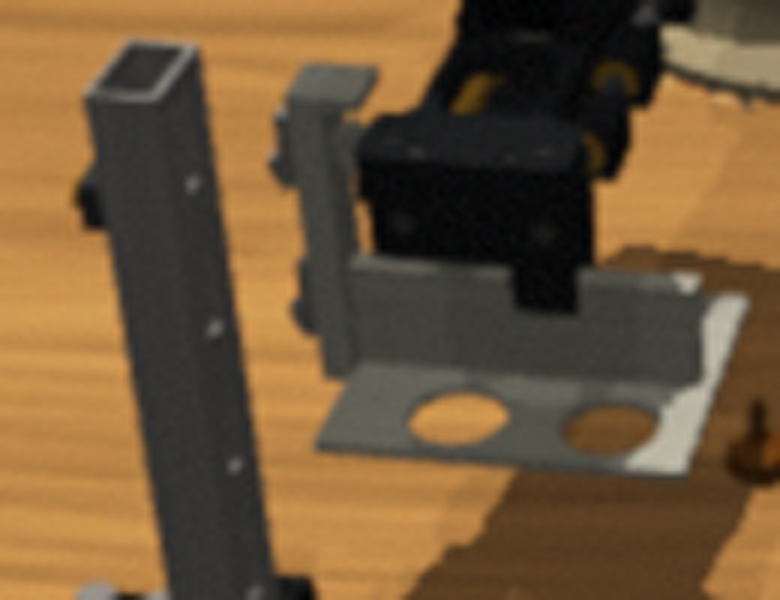

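The pad is at about (221,198) in the scene picture, within ~1 px of its predicted place, and the rack hangs straight before the slots. I'll shift 1 mm sideways and feed in gently.

>>> {"op": "step_arm", "data": {"series": [[0.5, -0.5, 0.1, 0, 0], [0.5, -1.2, 0.1, 0, 0], [0.5, -1.8, 0.1, 0, 0], [0.5, -2.2, 0.1, 0, 0], [0.5, -2.5, 0.1, 0, 0], [0.5, -2.7, 0.1, 0, 0], [0.5, -2.9, 0.1, 0, 0], [0.5, -3.1, 0.1, 0, 0], [0.5, -3.1, 0.1, 0, 0]]}}

```text
time: 9.47
tcp_pos: [0.5992, -0.066, 0.1784]
orientation: [2.319, 2.119, -0.0]
ft_force: [1.1, -0.7, -2.6]
width: 0.0093
grip_force: 45.0
```

>>> {"op": "step_arm", "data": {"series": [[0.5, -0.15, 0, 0, 0], [0.5, -0.3, 0, 0, 0], [0.5, -0.4, 0, 0, 0], [0.5, -0.5, 0, 0, 0], [0.5, -0.5, 0, 0, 0]]}}

```text
time: 9.88
tcp_pos: [0.5988, -0.0709, 0.1784]
orientation: [2.319, 2.119, -0.0]
ft_force: [-0.8, 0.3, -3.2]
width: 0.0094
grip_force: 45.0
```

>>> {"op": "step_arm", "data": {"series": [[0.5, -0.1, 0, 0, 0], [0.5, -0.15, 0, 0, 0], [0.5, -0.2, 0, 0, 0], [0.5, -0.25, 0, 0, 0], [0.5, -0.25, 0, 0, 0]]}}

```text
time: 10.3
tcp_pos: [0.5985, -0.0733, 0.1783]
orientation: [-2.319, -2.119, 0.0]
ft_force: [0.1, 0.5, -2.7]
width: 0.0093
grip_force: 45.0
```

>>> {"op": "step_arm", "data": {"series": [[0.5, -0.1, 0, 0, 0], [0.5, -0.15, 0, 0, 0], [0.5, -0.2, 0, 0, 0], [0.5, -0.2, 0, 0, 0]]}}

```text
time: 10.63
tcp_pos: [0.5984, -0.0741, 0.1782]
orientation: [-2.317, -2.119, -0.002]
ft_force: [0.4, 5.6, -4.0]
width: 0.0093
grip_force: 45.0
```

The back met the face at ~5 N, at the expected depth. I'll ease off slightly and lower.

>>> {"op": "step_arm", "data": {"series": [[0.5, 0.15, 0, 0, 0], [0.5, 0.15, 0, 0.2, 0], [0.5, 0.15, 0, 0.4, 0], [0.5, 0.15, 0, 0.6, 0], [0.5, 0.15, 0, 0.8, 0], [0.5, 0.15, 0, 0.8, 0]]}}

```text
time: 11.13
tcp_pos: [0.5984, -0.0738, 0.1699]
orientation: [-2.319, -2.119, 0.001]
ft_force: [-0.2, 0.6, -2.4]
width: 0.0089
grip_force: 45.0
```

>>> {"op": "step_arm", "data": {"series": [[0.5, 0, 0, 0.1, 0], [0.5, 0, 0, 0.2, 0], [0.5, 0, 0, 0.25, 0], [0.5, 0, 0, 0.3, 0], [0.5, 0, 0, 0.3, 0]]}}

```text
time: 11.55
tcp_pos: [0.5985, -0.0737, 0.1673]
orientation: [2.319, 2.12, 0.0]
ft_force: [0.2, 1.6, -1.6]
width: 0.0089
grip_force: 45.0
```

>>> {"op": "step_arm", "data": {"series": [[0.5, 0, 0, 0.05, 0], [0.5, 0, 0, 0.1, 0], [0.5, 0, 0, 0.1, 0]]}}

```text
time: 11.8
tcp_pos: [0.5986, -0.0737, 0.1664]
orientation: [2.319, 2.12, 0.0]
ft_force: [-0.1, 2.1, -1.0]
width: 0.0093
grip_force: 45.0
```

>>> {"op": "step_arm", "data": {"series": [[0.5, 0, 0, 0.05, 0], [0.5, 0, 0, 0.1, 0], [0.5, 0, 0, 0.1, 0]]}}

```text
time: 12.05
tcp_pos: [0.5986, -0.0735, 0.1654]
orientation: [-2.319, -2.12, -0.0]
ft_force: [0.4, 2.8, -0.3]
width: 0.0094
grip_force: 45.0
```

>>> {"op": "step_arm", "data": {"series": [[0.5, 0, 0, 0.05, 0], [0.5, 0, 0, 0.1, 0], [0.5, 0, 0, 0.15, 0], [0.5, 0, 0, 0.2, 0], [0.5, 0, 0, 0.2, 0]]}}

```text
time: 12.47
tcp_pos: [0.599, -0.0735, 0.1641]
orientation: [2.318, 2.119, 0.002]
ft_force: [1.3, 4.9, 5.0]
width: 0.0089
grip_force: 45.0
```

The tooth is on the catch. Release here: the rack stays hooked and resting on the catch. Then I go to the pad.

>>> {"op": "step_arm", "data": {"series": [[1.2, 0, 0, 0, 0], [1.6, 0, 0, 0, 0], [2.5, 0, 0, 0, 0], [3.5, 0, 0, 0, 0], [4, 0, 0, 0, 0], [4, 0, 0, 0, 0], [4, 0, 0, 0, 0]]}}

```text
time: 13.05
tcp_pos: [0.5985, -0.0738, 0.1633]
orientation: [-2.319, -2.119, 0.0]
ft_force: [-0.3, -0.2, 0.5]
width: 0.0402
grip_force: 0.0
```

Run:
```python
from h import *
s=manip.sense();print(s["tcp_pos"],s["ft_force"],s["width"])
sc=manip.grab_frame("scene")
cv2.imwrite("pics/e1.png",cv2.resize(sc[180:280,170:300],None,fx=6,fy=6,interpolation=cv2.INTER_CUBIC)[:,:,::-1])
```

```text
[ 0.59846898 -0.07382085  0.16328035] [-0.30752079 -0.23700456  0.52264697] 0.040174639069426005
```

View pics/e1.png

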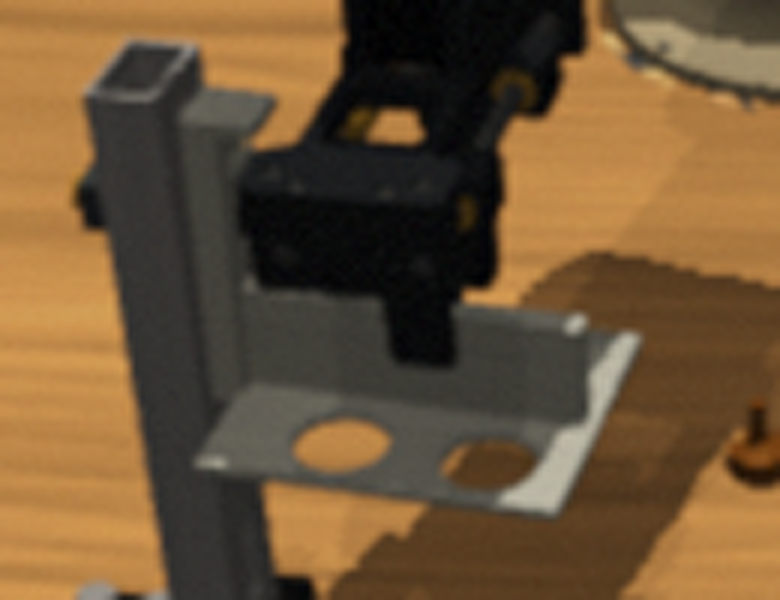

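The rack hangs flush against the upright on the catch, with the pad at about (208,197) in the scene. Now up, shut the fingers, and go over the pad.

>>> {"op": "step_arm", "data": {"series": [[4, 0, 0, -1.5, 0], [4, 0, 0, -4, 0], [4, 0, 0, -7.5, 0], [4, 0, 0, -11, 0], [4, 0, 0, -14, 0], [2, 0, 0, -16.2, 0], [0, 0, 0, -16.7, 0], [0, -1.5, 0, -16.7, 0], [0, -4, 0, -16.7, 0], [0, -6, 0, -16.7, 0], [0, -7, 0, -16.7, 0], [0, -7, 0, -16.7, 0], [0, -7, 0, -14.5, 0], [0, -7, 0, -12.5, 0], [0, -7, 0, -11.5, 0], [0, -7, 0, -11.2, 0], [0, -7, 0, -11.2, 0], [0, -7, 0, -11.2, 0]]}}

```text
time: 14.6
tcp_pos: [0.5924, -0.1431, 0.2758]
orientation: [2.318, 2.12, 0.0]
ft_force: [-0.2, -0.2, 0.2]
width: 0.0002
grip_force: 0.0
```

>>> {"op": "step_arm", "data": {"series": [[0, 0, 0, 0.2, 0], [0, 0, 0, 0.4, 0], [0, 0, 0, 0.6, 0], [0, 0, 0, 0.75, 0], [0, 0, 0, 0.85, 0], [0, 0, 0, 0.95, 0], [0, 0, 0, 0.95, 0]]}}

```text
time: 15.18
tcp_pos: [0.5922, -0.1434, 0.2656]
orientation: [-2.319, -2.119, 0.0]
ft_force: [0.1, 0.6, -1.4]
width: 0.0002
grip_force: 0.0
```

>>> {"op": "step_arm", "data": {"series": [[0, 0, 0, 0.1, 0], [0, 0, 0, 0.2, 0], [0, 0, 0, 0.2, 0]]}}

```text
time: 15.43
tcp_pos: [0.5922, -0.1434, 0.2637]
orientation: [-2.319, -2.119, 0.0]
ft_force: [-0.6, -0.1, -0.0]
width: 0.0002
grip_force: 0.0
```

>>> {"op": "step_arm", "data": {"series": [[0, 0, 0, 0.05, 0], [0, 0, 0, 0.1, 0], [0, 0, 0, 0.1, 0]]}}

```text
time: 15.68
tcp_pos: [0.5922, -0.1434, 0.2628]
orientation: [-2.319, -2.12, 0.0]
ft_force: [-0.4, 0.8, 0.1]
width: 0.0005
grip_force: 0.0
```

>>> {"op": "step_arm", "data": {"series": [[0, 0, 0, 0.05, 0], [0, 0, 0, 0.1, 0], [0, 0, 0, 0.1, 0]]}}

```text
time: 15.93
tcp_pos: [0.5922, -0.1434, 0.2617]
orientation: [-2.319, -2.12, 0.0]
ft_force: [-0.2, 1.5, 0.8]
width: 0.0007
grip_force: 0.0
```

>>> {"op": "step_arm", "data": {"series": [[0, 0, 0, 0.05, 0], [0, 0, 0, 0.1, 0], [0, 0, 0, 0.1, 0]]}}

```text
time: 16.18
tcp_pos: [0.5922, -0.1434, 0.2607]
orientation: [-2.319, -2.12, 0.0]
ft_force: [-0.3, -1.4, -0.3]
width: 0.0004
grip_force: 0.0
```

>>> {"op": "step_arm", "data": {"series": [[0, 0, 0, 0.05, 0], [0, 0, 0, 0.1, 0], [0, 0, 0, 0.1, 0]]}}

```text
time: 16.43
tcp_pos: [0.5922, -0.1434, 0.2597]
orientation: [-2.319, -2.119, 0.0]
ft_force: [-0.7, 0.1, 0.1]
width: 0.0002
grip_force: 0.0
```

>>> {"op": "step_arm", "data": {"series": [[0, 0, 0, 0.05, 0], [0, 0, 0, 0.1, 0], [0, 0, 0, 0.1, 0]]}}

```text
time: 16.68
tcp_pos: [0.5922, -0.1434, 0.2587]
orientation: [-2.319, -2.119, 0.0]
ft_force: [0.1, 0.1, -0.0]
width: 0.0005
grip_force: 0.0
```

Run:
```python
from h import *
s=manip.camera_info("scene");U=(.5893,-.172,-1.660)
for z in(.253,.257,.261,.265,.269):
    print(z,((proj(s,T(*U,[(-.014-.026,-.012,z),(-.04,.012,z)]))-[170,180])*6+2.5).round())
print(((proj(s,T(*U,[(-.013,-.02,.2805),(-.013,.02,.2805)]))-[170,180])*6+2.5).round())
sc=manip.grab_frame("scene")
cv2.imwrite("pics/f1.png",cv2.resize(sc[185:245,180:260],None,fx=10,fy=10,interpolation=cv2.INTER_CUBIC)[:,:,::-1])
```

```text
0.253 [[282. 131.]
 [259. 166.]]
0.257 [[280. 120.]
 [258. 156.]]
0.261 [[279. 110.]
 [257. 145.]]
0.265 [[278. 100.]
 [255. 135.]]
0.269 [[276.  90.]
 [254. 125.]]
[[204.  44.]
 [165. 101.]]
```

View pics/f1.png

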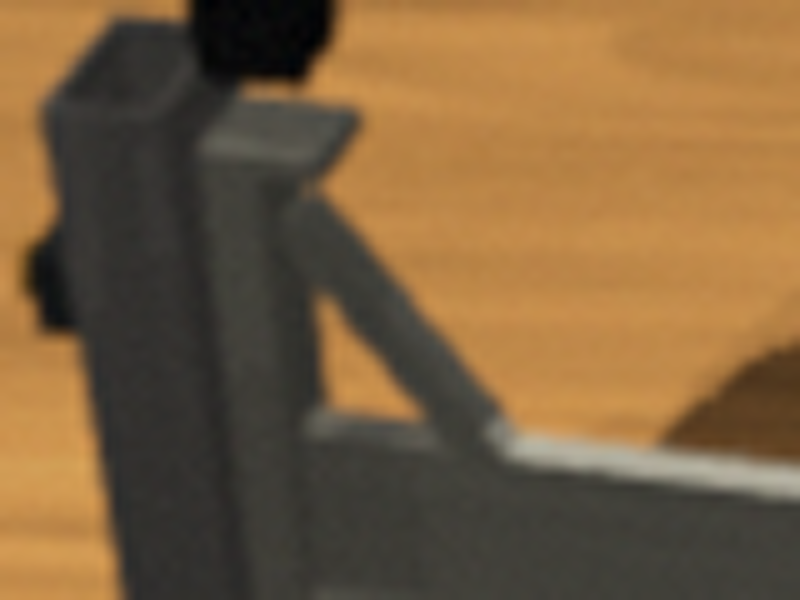

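The fingertips (tip at ~(205,193)) are still clear of the pad (far edge ~(213,196), near edge ~(210,203)). I'll check this numerically.

Run:
```python
from h import *
s=manip.camera_info("scene");st=manip.sense();p=st["tcp_pos"];print(p,st["width"],st["ft_force"])
a=-1.660;q=lambda z,b,c:proj(s,T(p[0],p[1],a,[(c,b,p[2]+z)])).round(1)
print("tcp",q(0,0,0))
for b in(-.0175,.0175):
  for c in(-.009,.009):print(b,c,q(0,b,c))
im=manip.grab_frame("scene")
g=im[185:203,196:216].sum(2);print(g)
```

```text
[ 0.59224529 -0.14343893  0.2587791 ] 0.0006469215145929357 [-7.99876905e-04 -8.63309462e-01  3.61099780e-03]
tcp [[209.  201.5]]
-0.0175 -0.009 [[215.9 197.6]]
-0.0175 0.009 [[207.6 197. ]]
0.0175 -0.009 [[210.5 206.1]]
0.0175 0.009 [[202.  205.5]]
[[377 373 255  63  14  27  21  29  23  31  19  25  34  25  26  16  41 170
  312 363]
 [340 342 249  63  19  31  23  31  40  22  28  27  38  31  25  11  42 178
  328 391]
 [185 212 162  57  25  33  22  26  28  31  33  22  34  19  14   8  54 225
  365 411]
 [147 143 118  63  29  29  37  20  31  27  38  34  29  29  22  20  67 254
  383 416]
 [145 142 126  81  27  17  23  24  33  25  34  37  29  33  11  38 132 308
  397 402]
 [148 150 153 111  36  35  28  29  27  27  34  29  32  16  30 124 260 351
  373 376]
 [142 154 171 128  52  34  28  23  20  22  18  28  26  27  69 240 360 390
  385 376]
 [151 165 182 136  82  55  32  41  63  74  58  63  59  46 138 321 415 409
  405 401]
 [161 181 159 130 104  96  83 107 190 231 223 245 225 194 265 375 425 428
  423 421]
 [182 168 141 120 121 118 129 179 273 325 333 350 332 309 342 383 404 407
  407 420]
 [167 144 127 128 126 130 156 206 237 247 238 251 260 259 268 288 314 331
  330 358]
 [150 130 127 127 140 152 195 224 232 231 237 230 230 232 234 233 238 241
  231 255]
 [136 122 125 139 158 191 221 241 237 234 234 237 240 235 233 236 232 228
  197 213]
 [142 124 127 152 202 241 254 262 259 248 235 231 237 238 231 242 235 212
  187 258]
 [142 127 124 165 237 272 283 299 292 259 255 252 251 248 251 243 215 188
  222 328]
 [138 135 128 161 212 232 243 259 253 254 258 257 256 260 260 234 192 193
  290 370]
 [142 129 125 147 180 195 197 196 187 183 196 205 214 217 215 192 189 259
  345 379]
 [141 133 132 142 181 188 188 192 187 181 183 172 180 178 187 195 251 347
  384 393]]
```

Run:
```python
from h import *
s=manip.camera_info("scene");a=-1.660
for n,p,bs in(("d2",(.6006,-.0343,.178),(.005,.0225)),("e1",(.5985,-.0738,.1633),(.02,.0375)),("now",(.5922,-.1434,.2588),(0,.0175))):
  for b in bs:
    for z in(0,.01,.02,.03):print(n,b,z,proj(s,T(p[0],p[1],a,[(0,b,p[2]+z)])).round(1))
im=manip.grab_frame("scene");cv2.imwrite("pics/scene2.png",im[:,:,::-1])
```

```text
d2 0.005 0 [[263.1 239.5]]
d2 0.005 0.01 [[262.8 235.6]]
d2 0.005 0.02 [[262.5 231.6]]
d2 0.005 0.03 [[262.1 227.5]]
d2 0.0225 0 [[261.1 244.2]]
d2 0.0225 0.01 [[260.7 240.2]]
d2 0.0225 0.02 [[260.4 236.2]]
d2 0.0225 0.03 [[260.  232.1]]
e1 0.02 0 [[243.4 248.1]]
e1 0.02 0.01 [[243.  244.2]]
e1 0.02 0.02 [[242.5 240.2]]
e1 0.02 0.03 [[242.1 236.2]]
e1 0.0375 0 [[241.1 252.9]]
e1 0.0375 0.01 [[240.6 248.9]]
e1 0.0375 0.02 [[240.2 245. ]]
e1 0.0375 0.03 [[239.8 240.9]]
now 0 0 [[209.  201.5]]
now 0 0.01 [[208.4 197.2]]
now 0 0.02 [[207.8 192.9]]
now 0 0.03 [[207.2 188.6]]
now 0.0175 0 [[206.3 205.8]]
now 0.0175 0.01 [[205.6 201.5]]
now 0.0175 0.02 [[205.  197.2]]
now 0.0175 0.03 [[204.4 192.8]]
```

All three pictures agree: the visible tips end ~20–30 mm above the nominal TCP, so contact simply comes later. I'll go on down carefully.

>>> {"op": "step_arm", "data": {"series": [[0, 0, 0, 0.05, 0], [0, 0, 0, 0.1, 0], [0, 0, 0, 0.15, 0], [0, 0, 0, 0.2, 0], [0, 0, 0, 0.2, 0]]}}

```text
time: 17.25
tcp_pos: [0.5922, -0.1434, 0.2567]
orientation: [-2.319, -2.119, 0.0]
ft_force: [-0.2, 0.3, -0.9]
width: 0.0003
grip_force: 0.0
```

>>> {"op": "step_arm", "data": {"series": [[0, 0, 0, 0.05, 0], [0, 0, 0, 0.1, 0], [0, 0, 0, 0.15, 0], [0, 0, 0, 0.2, 0], [0, 0, 0, 0.2, 0]]}}

```text
time: 17.67
tcp_pos: [0.5922, -0.1434, 0.2547]
orientation: [-2.319, -2.119, 0.0]
ft_force: [0.1, -0.4, -0.1]
width: 0.0003
grip_force: 0.0
```

>>> {"op": "step_arm", "data": {"series": [[0, 0, 0, 0.05, 0], [0, 0, 0, 0.1, 0], [0, 0, 0, 0.15, 0], [0, 0, 0, 0.15, 0]]}}

```text
time: 18.0
tcp_pos: [0.5922, -0.1434, 0.2532]
orientation: [-2.319, -2.119, 0.0]
ft_force: [-0.8, 0.3, 0.3]
width: 0.0005
grip_force: 0.0
```

>>> {"op": "step_arm", "data": {"series": [[0, 0, 0, 0.05, 0], [0, 0, 0, 0.1, 0], [0, 0, 0, 0.15, 0], [0, 0, 0, 0.2, 0], [0, 0, 0, 0.2, 0]]}}

```text
time: 18.42
tcp_pos: [0.5922, -0.1434, 0.2512]
orientation: [-2.319, -2.119, 0.0]
ft_force: [-0.5, 0.1, 0.2]
width: 0.0006
grip_force: 0.0
```

>>> {"op": "step_arm", "data": {"series": [[0, 0, 0, 0.05, 0], [0, 0, 0, 0.1, 0], [0, 0, 0, 0.15, 0], [0, 0, 0, 0.15, 0]]}}

```text
time: 18.75
tcp_pos: [0.5922, -0.1434, 0.2497]
orientation: [-2.319, -2.12, 0.0]
ft_force: [-0.1, 0.4, -0.0]
width: 0.0003
grip_force: 0.0
```

Run:
```python
from h import *
print(manip.sense()["ft_force"])
im=manip.grab_frame("scene")
print(im[188:203,196:216].sum(2))
print(proj(manip.camera_info("scene"),[.5922,-.1434,.2497]))
```

```text
[-0.07658034  0.41705472 -0.04329744]
[[127 130 107  63  27  28  22  33  30  25  28  27  27  23  18  16  19  97
  308 418]
 [150 143 120  57  37  33  36  24  26  27  28  33  29  22  27  22  17  81
  295 396]
 [151 157 133  90  33  20  18  35  32  31  22  31  27  35  25  24  13  79
  280 377]
 [150 152 169 122  47  33  28  28  35  25  25  25  34  36  15  25  15  91
  280 381]
 [156 167 180 122  38  29  23  21  23  30  28  38  24  26  26   6  28 133
  316 400]
 [164 179 156 101  54  28  28  30  24  33  25  29  25  32  25  21 107 250
  378 423]
 [180 168 143  99  48  30  37  37  33  33  37  26  28  27  23  54 203 351
  415 420]
 [169 148 126 105  70  38  21  33  31  24  27  38  27  32  30  96 246 327
  337 356]
 [148 123 131 125 116  88  76  66  52  57  44  42  32  33  45 138 221 242
  232 256]
 [124 129 126 132 147 168 168 158 150 153 147 148 140 139 129 180 235 225
  196 221]
 [131 120 127 138 186 223 235 233 238 234 235 233 229 227 216 218 234 213
  194 256]
 [136 119 130 154 212 242 245 247 242 237 235 234 238 231 232 232 212 182
  227 335]
 [137 123 127 160 214 234 245 241 225 223 221 231 231 239 233 220 188 189
  288 369]
 [143 134 127 147 179 202 197 192 189 186 194 202 213 218 215 196 191 260
  354 381]
 [147 133 120 145 177 196 187 190 193 189 180 175 176 180 190 199 246 345
  387 386]]
[[209.57814057 205.3218429 ]]
```

Steady: the tip follows down as expected (row ~196). Continuing.

>>> {"op": "step_arm", "data": {"series": [[0, 0, 0, 0.05, 0], [0, 0, 0, 0.1, 0], [0, 0, 0, 0.15, 0], [0, 0, 0, 0.2, 0], [0, 0, 0, 0.2, 0]]}}

```text
time: 19.22
tcp_pos: [0.5922, -0.1434, 0.2477]
orientation: [-2.319, -2.12, 0.0]
ft_force: [-0.6, -0.6, -0.1]
width: -0.0
grip_force: 0.0
```

>>> {"op": "step_arm", "data": {"series": [[0, 0, 0, 0.05, 0], [0, 0, 0, 0.1, 0], [0, 0, 0, 0.15, 0], [0, 0, 0, 0.15, 0]]}}

```text
time: 19.55
tcp_pos: [0.5922, -0.1434, 0.2462]
orientation: [-2.319, -2.119, 0.0]
ft_force: [0.4, 0.4, -0.6]
width: 0.0003
grip_force: 0.0
```

>>> {"op": "step_arm", "data": {"series": [[0, 0, 0, 0.05, 0], [0, 0, 0, 0.1, 0], [0, 0, 0, 0.15, 0], [0, 0, 0, 0.15, 0]]}}

```text
time: 19.88
tcp_pos: [0.5923, -0.1434, 0.2449]
orientation: [2.319, 2.12, 0.0]
ft_force: [0.0, -0.1, 0.6]
width: 0.0006
grip_force: 0.1
```

>>> {"op": "step_arm", "data": {"series": [[0, 0, 0, 0.05, 0], [0, 0, 0, 0.1, 0], [0, 0, 0, 0.1, 0]]}}

```text
time: 20.13
tcp_pos: [0.5924, -0.1434, 0.2444]
orientation: [2.318, 2.119, 0.001]
ft_force: [-0.1, 0.5, 4.9]
width: 0.0004
grip_force: 2.3
```

>>> {"op": "step_arm", "data": {"series": [[0, 0, 0, 0.05, 0], [0, 0, 0, 0.1, 0], [0, 0, 0, 0.1, 0]]}}

```text
time: 20.38
tcp_pos: [0.5926, -0.1434, 0.244]
orientation: [2.317, 2.118, 0.002]
ft_force: [0.1, 1.8, 7.9]
width: 0.0007
grip_force: 3.9
```

>>> {"op": "step_arm", "data": {"series": [[0, 0, 0, 0.05, 0], [0, 0, 0, 0.1, 0], [0, 0, 0, 0.1, 0]]}}

```text
time: 20.63
tcp_pos: [0.5927, -0.1435, 0.2434]
orientation: [2.317, 2.118, 0.002]
ft_force: [-0.8, 1.8, 9.2]
width: 0.0003
grip_force: 4.9
```

Contact on the pad, and the force is rising gently. I keep pressing.

>>> {"op": "step_arm", "data": {"series": [[0, 0, 0, 0.05, 0], [0, 0, 0, 0.1, 0], [0, 0, 0, 0.1, 0]]}}

```text
time: 20.88
tcp_pos: [0.5928, -0.1435, 0.2428]
orientation: [2.316, 2.117, 0.003]
ft_force: [-0.1, 0.5, 10.7]
width: 0.0006
grip_force: 5.8
```

>>> {"op": "step_arm", "data": {"series": [[0, 0, 0, 0.05, 0], [0, 0, 0, 0.1, 0], [0, 0, 0, 0.1, 0]]}}

```text
time: 21.13
tcp_pos: [0.5929, -0.1436, 0.2419]
orientation: [2.316, 2.117, 0.003]
ft_force: [-0.8, 1.0, 11.9]
width: 0.0008
grip_force: 5.9
```

>>> {"op": "step_arm", "data": {"series": [[0, 0, 0, 0.05, 0], [0, 0, 0, 0.1, 0], [0, 0, 0, 0.1, 0]]}}

```text
time: 21.38
tcp_pos: [0.5929, -0.1437, 0.241]
orientation: [2.316, 2.117, 0.003]
ft_force: [-0.1, 1.1, 11.0]
width: 0.0003
grip_force: 5.9
```

>>> {"op": "step_arm", "data": {"series": [[0, 0, 0, 0.05, 0], [0, 0, 0, 0.1, 0], [0, 0, 0, 0.15, 0], [0, 0, 0, 0.15, 0]]}}

```text
time: 21.72
tcp_pos: [0.5927, -0.1438, 0.2386]
orientation: [2.317, 2.118, 0.001]
ft_force: [-0.2, 0.0, 7.5]
width: 0.0002
grip_force: 3.8
```

>>> {"op": "step_arm", "data": {"series": [[0, 0, 0, 0.05, 0], [0, 0, 0, 0.1, 0], [0, 0, 0, 0.15, 0], [0, 0, 0, 0.15, 0]]}}

```text
time: 22.05
tcp_pos: [0.5927, -0.1439, 0.2369]
orientation: [2.317, 2.118, 0.001]
ft_force: [0.2, -0.4, 6.9]
width: 0.0005
grip_force: 3.5
```

>>> {"op": "step_arm", "data": {"series": [[0, 0, 0, 0.05, 0], [0, 0, 0, 0.1, 0], [0, 0, 0, 0.1, 0]]}}

```text
time: 22.3
tcp_pos: [0.5926, -0.144, 0.2359]
orientation: [2.317, 2.117, 0.001]
ft_force: [0.4, -1.1, 6.3]
width: 0.0005
grip_force: 3.3
```

>>> {"op": "step_arm", "data": {"series": [[0, 0, 0, 0.05, 0], [0, 0, 0, 0.1, 0], [0, 0, 0, 0.1, 0]]}}

```text
time: 22.55
tcp_pos: [0.5926, -0.144, 0.2347]
orientation: [2.317, 2.118, 0.0]
ft_force: [-0.4, -1.7, 6.2]
width: 0.0002
grip_force: 2.4
```

>>> {"op": "step_arm", "data": {"series": [[0, 0, 0, 0.05, 0], [0, 0, 0, 0.1, 0], [0, 0, 0, 0.1, 0]]}}

```text
time: 22.8
tcp_pos: [0.5921, -0.1434, 0.2324]
orientation: [-2.318, -2.119, 0.0]
ft_force: [0.1, 0.1, -0.8]
width: 0.0003
grip_force: 0.0
```

The force dropped to zero, which is the snap. I'll press on gently to confirm it is seated.

>>> {"op": "step_arm", "data": {"series": [[0, 0, 0, 0.05, 0], [0, 0, 0, 0.1, 0], [0, 0, 0, 0.1, 0]]}}

```text
time: 23.05
tcp_pos: [0.5922, -0.1433, 0.2315]
orientation: [-2.318, -2.119, 0.0]
ft_force: [-0.4, 0.1, 0.5]
width: 0.0006
grip_force: 0.0
```

>>> {"op": "step_arm", "data": {"series": [[0, 0, 0, 0.05, 0], [0, 0, 0, 0.1, 0], [0, 0, 0, 0.1, 0]]}}

```text
time: 23.3
tcp_pos: [0.5923, -0.1434, 0.2313]
orientation: [2.318, 2.119, 0.0]
ft_force: [-1.1, 0.3, 4.1]
width: 0.0004
grip_force: 2.0
```

>>> {"op": "step_arm", "data": {"series": [[0, 0, 0, 0.05, 0], [0, 0, 0, 0.1, 0], [0, 0, 0, 0.1, 0]]}}

```text
time: 23.55
tcp_pos: [0.5924, -0.1434, 0.2312]
orientation: [2.317, 2.119, 0.001]
ft_force: [-2.3, 0.7, 9.5]
width: 0.0003
grip_force: 4.4
```

>>> {"op": "step_arm", "data": {"series": [[0, 0, 0, 0.05, 0], [0, 0, 0, 0.1, 0], [0, 0, 0, 0.1, 0]]}}

```text
time: 23.8
tcp_pos: [0.5926, -0.1434, 0.2311]
orientation: [2.316, 2.118, 0.002]
ft_force: [-3.4, 2.8, 13.5]
width: 0.0003
grip_force: 6.7
```

It is at a hard stop, home at 13 N. Now retreat.

>>> {"op": "step_arm", "data": {"series": [[0, 0, 0, -0.3, 0], [0, 0, 0, -1, 0], [0, 0, 0, -3, 0], [0, 0, 0, -6, 0], [0, 0, 0, -9, 0], [0, 2, 0, -11, 0], [0, 5, 0, -12, 0], [0, 9, 0, -12, 0], [0, 13, 0, -12, 0], [0, 16, 0, -12, 0], [0, 18, 0, -12, 0], [0, 18, 0, -12, 0], [0, 18, 0, -12, 0]]}}

```text
time: 24.88
tcp_pos: [0.6084, 0.0364, 0.3487]
orientation: [-2.317, -2.121, 0.001]
ft_force: [0.4, -0.5, 0.3]
width: 0.0004
grip_force: 0.0
```

Run:
```python
from h import *
b=cv2.imread("pics/scene0.png").astype(int);im=manip.grab_frame("scene")[:,:,::-1].astype(int)
s=manip.sense();print(s["tcp_pos"],s["ft_force"],s["time"])
# pad region columns: bright pad vs. spine edges; compare with the pre-press picture
o=cv2.imread("pics/scene2.png");P=o[196:203,203:210].astype(np.float32)
best=[]
t=o[205:225,200:240];r=cv2.matchTemplate(im[195:250,190:250].astype(np.uint8),t,cv2.TM_CCOEFF_NORMED)
_,v,_,l=cv2.minMaxLoc(r);print("rack shift px",l[0]+190-200,l[1]+195-205,v)
for n,(u0,v0,u1,v1) in dict(knob=(285,240,308,265),adapter=(268,320,305,350),eyep=(440,300,475,345),cap=(203,335,240,352),filt=(312,330,358,350)).items():
    print(n,abs(im-b)[v0:v1,u0:u1].mean().round(1))
```

```text
[0.60841905 0.03541907 0.34867242] [-0.12627584 -0.05843767  0.545582  ] 24.9333
rack shift px 0 6 0.9538742303848267
knob 59.1
adapter 14.0
eyep 4.6
cap 7.1
filt 4.5
```

The rack is ~6 px (13–14 mm) lower, which is home. The knob patch differs, probably from the arm's shadow or the arm in front of it, so I'll check that.

Run:
```python
from h import *
b=cv2.imread("pics/scene0.png");cur=manip.grab_frame("scene")[:,:,::-1].copy()
for n,im in(("scene1",cv2.imread("pics/scene1.png")),("scene2",cv2.imread("pics/scene2.png")),("now",cur)):
    for nm,(u,v,U,V) in dict(knob=(288,244,305,264),adapter=(268,320,305,347)).items():
        r=cv2.matchTemplate(im[v-12:V+12,u-12:U+12],b[v:V,u:U],cv2.TM_CCOEFF_NORMED);_,s,_,l=cv2.minMaxLoc(r);print(n,nm,round(s,2),l[0]-12,l[1]-12)
```

```text
scene1 knob 0.64 0 0
scene1 adapter 0.95 0 0
scene2 knob 0.64 0 0
scene2 adapter 1.0 0 0
now knob 0.97 0 0
now adapter 0.82 0 0
```

Everything is in place (only shadows differ). Handing in.

```bash
python3 -c "
from cell import manip
print(manip.job_done())"
```

```text
the job is handed in; nothing more can be done
None
```

The rack is hanging fully home on the top two slots. It snapped past the catch (peak push about 12 N), then held firm against a 13.5 N check press. The adapter and knob checked unmoved and the other bystanders showed no visible change; the robot is clear and the job was handed in at about 25 s. I viewed 11 pictures, one over the limit of 10.

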